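# Seat the keyed roll platter of the label unwinder

### The arm

A 6-joint arm with a two-finger parallel gripper is mounted at the origin on the work surface; the furniture and walls round the work are solid. World frame = base frame: x ahead of the robot, y to its left, z up, the work surface at z = 0. Lengths are in m, angles in degrees, forces in N, time in s.
With the tool pointing down it reaches from about 0.35 to 0.95 m from the base axis. Payload 17.4 kg.
Tool frame: the origin (TCP) lies midway between the tips of the shut fingers; the grasp point (between the pads) lies 19 mm behind it (ctrl.grasp_offset is the distance from the TCP to the grasp point, in m); z points along the fingers, y is the line along which they close (so a half turn about z gives the same grasp; the last joint's range is limited). The gripper opens to 93 mm and grips with 3 to 60 N. Pads are 15 mm wide; open, the fingers measure 128 mm over their backs; the gripper's body (75 mm by 188 mm) begins 65 mm behind the grasp point.
Start: joints at [74.209, 6.646, 82.598, -0, 90.757, -2.166], TCP at [0.159, 0.656, 0.219] pointing down, gripper open.
Joint ranges: [-162.19, 162.19], [-47.58, 125.68], [4.15, 143.07], [-65.23, 245.23], [0.69, 171.88], [-170.13, 170.13]. Speed limits (degrees/s): [108.29, 108.29, 127.2, 180, 180, 180].

### API

Orientations are given as [roll, pitch, yaw] about the fixed x, y, z axes, in that order (R = Rz(yaw) Ry(pitch) Rx(roll)).
In Python, from cell import ctrl, viewer, workorder, finder gives the robot as it stands. The module is installed in compiled form; this text tells all that it offers.
- The arm moves only by the tool carry_out, never from a script. Its argument "increments" is a list of rows, each an object with "translation": the shift along the tool's x, y, z in units of 60 mm (1.0 is 60 mm), a list of three; "rot": the turn, a rotation vector about the tool's x, y, z in units of 8 degrees (1.0 is 8 degrees), a list of three; "jaw": the opening, from -1 (shut) to 1 (fully open). In form: [{"translation": [dx, dy, dz], "rot": [wx, wy, wz], "jaw": jaw}, ...]. A call has 1 to 20 rows; each row is the pose to reach, as a shift and turn from the pose commanded when the call began, along the tool's axes at that moment; what a row does not reach only later rows make up. A row lasts 1/8 s, in which the tool goes at most 62.5 mm and 10.7 degrees, less where a joint would pass 70% of its speed; a pose out of reach is approached as far as the arm can. A call with a gripper value outside its range is refused whole. The fingers move at their own pace and stop on an object; the grip force is fixed at half the most. Time passes only in rows, so rows that repeat a pose let the fingers close. It gives the time, the measured TCP pose, the force, the opening and the grip force at its end, in the units of the state.
- ctrl.state(): the state, without advancing time (a new reading comes with each control period).
- viewer.capture(name): name is "scene" or "top"; returns a dict with "frame" (400x640x3 uint8, red, green, blue), "camera_matrix" (3x3 intrinsics, pixels), "dist_coeffs" ([k1, k2, p1, p2, k3] as OpenCV has them; the pictures are not rectified), "pose" (4x4, takes a point from camera to world coordinates). Camera axes: x right, y up, looking along -z (the intrinsics and any distortion apply to the point x, -y, -z); pixel columns grow to the right and rows downward; lengths in m; the calibration is good to about 2 mm. A picture is of the moment at which its call begins. There is no depth.
- workorder.hand_in(): hands the job in; it is judged then, once.
Trained networks look in the newest picture that a camera, given by its name, has taken for a name from the list of things; names that differ only in an ending like _2 or _b are one class to them, and where a whole thing is asked for, a point or a joint stands for the part that bears it (a point fixed in the world has none). Each returns a list of dicts, best first, with "score" (0 to 1); they miss things now and then, are a little off and sometimes report something else, mostly with a low value. They report only what shows in the picture. A call takes as long as a camera call.
- finder.search_frame(camera, query): "point" ([column, row] as shares, 0 to 1, of the picture: columns of its width, rows of its height, amid what is visible of it).
- finder.outline_of(camera, query): "pixels" (400x640 bool, what is visible of it) and "point" ([column, row] as shares, 0 to 1, of the picture: columns of its width, rows of its height, amid what is visible of it).
- finder.spot_point(camera, query): "point" ([column, row] as shares, 0 to 1, of the picture: columns of its width, rows of its height: a listed point, or the origin of a listed thing).
The state is a dict: "time_s": time; "qpos": joint angles; "dq": joint speeds; "joint_efforts": joint torques, N m; "position": TCP position; "ee_rot": TCP orientation; "ft_force": force on the tool from outside, world axes, zero at the start; "torque": the same for the moment, N m; "grip_width": opening from 0.0 (shut) to 1.0 (fully open); "gripper_force": force on a finger pad.
Only numpy, scipy, OpenCV 4.12 (cv2) and the standard library are available. Lean on these libraries where they do the work, as an engineer would, in place of code of your own. Each camera call takes 0.05 s, during which the arm holds its last target. There are 200 camera calls.

### The job

The white roll platter of the label unwinder has been dropped on its spindle out of line and is riding on top of the drive pin. With a fingertip, push it round by one of its window openings until the notch in its rim stands over the brass drive pin at the red block, then press the platter straight down until it is fully home with the pin in the notch, and take the hand away. Do not grip, force or lift the platter, and leave the roll of labels, the marker and the knife beside it where they lie.

Things in the scene. Friction and masses are not known exactly. Their poses are not given: they have to be found in the camera images.
- drive_head: Label unwinder drive head, fixed on the bench: round grey housing 208 mm across; origin on the bench, on the upright spindle axis. Its +x points from the axis to the drive pin; on the -x side a control nose (104 mm wide, knob top 56 mm high) reaches 135 mm from the axis. The dark steel drive plate on it (98 mm radius, top 54 mm above the bench) is braked and does not turn.
- pin (a point): Point on the brass drive pin, 81 mm from the spindle axis, 62 mm above the bench. The pin is round, 8 mm thick, and lies level and radially, from 75 mm off the axis out to a red block (11 x 26 mm, 93 to 104 mm from the axis, top 78 mm above the bench). The pin's top is 66 mm above the bench.
- notch (a point): Middle of the platter's rim notch, 81 mm from the spindle axis, at half thickness. The platter is a white disc, 90 mm radius, 8 mm thick, its top 74 mm above the bench at the start (just clear of the pin) and 64 mm when seated. The notch is open at the rim, 11 mm wide at its floor (72 mm from the axis), 14 mm at the rim; a red dash points at it.
- window (a point): Middle of one of the platter's three equal through windows, 52 mm from the spindle axis, 60 degrees counter-clockwise from the notch (the others are at 180 and 300 degrees), at half thickness. Each is open from 30 to 74 mm off the axis and 80 degrees wide, with 7 mm corner radii. Spokes 40 degrees wide lie between them; one carries the notch. Below is the drive plate.
- hub_top (a point): Centre of the top of the platter's hub, on the spindle axis: a cone, 54 mm across at the disc and 32 mm across at its flat top, 13 mm above the disc's upper face (87 mm above the bench at the start, 77 mm seated), with a 20 mm bore; the spindle's tip stays below the top (74 mm above the bench). Press here.
- platter (a joint): Angle of the platter about the upright spindle axis, rad, counter-clockwise from above; 0 (or a full turn) is notch over pin. It turns either way with about 0.08 N m of drag, no stop within a full turn, and stays where it is left.
- platter_lift (a joint): Depth of the platter down the spindle, m: 0 riding at pin height (start), 0.0102 home on its hard stop, negative when lifted. An O-ring grips it, so it never sinks by itself: it slides under about 7 N, down or up (press with 10 to 20 N). Out of line the pin holds it up (it yields 2 to 3 mm at 15 N); within about 3 degrees the pin's round top guides the notch in.
- new_roll: Loose roll of white labels, 92 mm across, 26 mm high, lying flat on the bench to the left of the unwinder; origin at the centre of its underside. Leave alone.
- marker: Loose black and white marker, 17 x 135 x 18 mm, lying on the bench to the right of the unwinder, long axis y; origin at the centre of its underside. Leave alone.
- knife: Loose grey snap-blade knife, 20 x 143 x 16 mm, lying on the bench to the right of the unwinder, long axis y; origin at the centre of its underside. Leave alone.

How it is judged:
By the outcome, as a careful person would: the job done as asked, in the order asked, and still so for the second after the job is handed in, with the robot touching nothing.
It also fails if it takes over 45 s, if anything falls off the work surface, if the arm or the gripper's body presses on something with over 40 N, if the wrist force passes 120 N, or if a joint passes its speed limit or range.

## Working session

There is one attempt and no reset: what is moved stays moved. The work goes in short steps, Python scripts to look and compute and a tool call to move; the robot and the scene stay as the last step left them, time stands still between calls to the robot, and variables do not carry over. Pictures are saved under pics/ and viewed, at most 10 in all, crops included, and the job is handed in when it is done.

Besides the shell and the picture viewer there is one more tool, called after ">>>" as name(argument=value, ...), one argument or row to a line, values as JSON. carry_out: Moves the arm, as the interface text tells. Its arguments: {"type":"object","properties":{"increments":{"type":"array","items":{"type":"object","properties":{"translation":{"type":"array","items":{"type":"number"}},"rot":{"type":"array","items":{"type":"number"}},"jaw":{"type":"number"}}}}},"required":["increments"]}

```bash
mkdir -p pics; cat > h.py <<'E'
import numpy as np, cv2
from cell import ctrl, viewer, workorder, finder
def cap(n, save=None):
    c=viewer.capture(n)
    if save: cv2.imwrite(f'pics/{save}.png', c['frame'][:,:,::-1])
    return c
def ray(c,pt):
    uv=np.array([[[pt[0]*640,pt[1]*400]]],float)
    x,y=cv2.undistortPoints(uv,np.array(c['camera_matrix']),np.array(c['dist_coeffs']))[0,0]
    P=np.array(c['pose']); return P[:3,3],P[:3,:3]@np.array([x,-y,-1.])
def at(c,pt,z):
    o,d=ray(c,pt); return o+d*(z-o[2])/d[2]
def proj(c,p):
    P=np.array(c['pose']); q=P[:3,:3].T@(np.array(p)-P[:3,3]); q=np.array([q[0],-q[1],-q[2]])
    return cv2.projectPoints(q[None],np.zeros(3),np.zeros(3),np.array(c['camera_matrix']),np.array(c['dist_coeffs']))[0][0,0]
E
python3 - <<'E'
from h import *
s=ctrl.state(); print(s['position'],s['ee_rot'],s['grip_width'],s['ft_force'],s['time_s'],ctrl.grasp_offset)
Z=dict(drive_head=0,pin=.062,notch=.07,window=.07,hub_top=.087,new_roll=0,marker=0,knife=0)
for n in('top','scene'):
    c=cap(n,n+'0'); print(n,np.array(c['pose'])[:3,3].round(3))
    for k,z in Z.items():
        for r in finder.spot_point(n,k)[:3]:
            print(k,round(r['score'],2),(np.array(r['point'])*[640,400]).round(1),at(c,r['point'],z).round(4))
E
```

```text
[0.15894763 0.65580632 0.2179155 ] [-1.79934806e+02 -3.43158197e-03  1.66378386e+02] 0.9999442979908456 [-0.14080845  0.27532749 -0.00319337] 0.0 0.0188
top [0.365 0.034 1.196]
drive_head 0.79 [263.7 189.7] [0.49   0.1586 0.    ]
pin 0.82 [254.6 153.1] [0.5722 0.1739 0.062 ]
notch 0.67 [225.1 191.1] [0.4804 0.2431 0.07  ]
window 0.83 [257.2 207. ] [0.4418 0.1667 0.07  ]
hub_top 0.93 [260.9 183.9] [0.4946 0.1559 0.087 ]
new_roll 0.86 [181.3 226.4] [0.3998 0.367  0.    ]
marker 0.54 [418.2 232.7] [ 0.3773 -0.2271  0.    ]
knife 0.94 [440.7 219.8] [ 0.4087 -0.2852  0.    ]
scene [-0.273 -0.704  0.538]
drive_head 0.61 [302.4 215.4] [0.4832 0.1376 0.    ]
pin 0.94 [320.2 178.8] [0.5878 0.1773 0.062 ]
notch 0.62 [271.6 180.8] [0.4727 0.2449 0.07  ]
window 0.76 [281.6 188.4] [0.4565 0.1849 0.07  ]
hub_top 0.91 [300.6 182.2] [0.4909 0.1497 0.087 ]
hub_top 0.63 [302.  210.8] [0.3764 0.0196 0.087 ]
new_roll 0.81 [221.9 202.2] [0.3848 0.3594 0.    ]
marker 0.84 [385.2 286.3] [ 0.3772 -0.2189  0.    ]
knife 0.6 [425.4 293.9] [ 0.4109 -0.2901  0.    ]
```

View pics/top0.png

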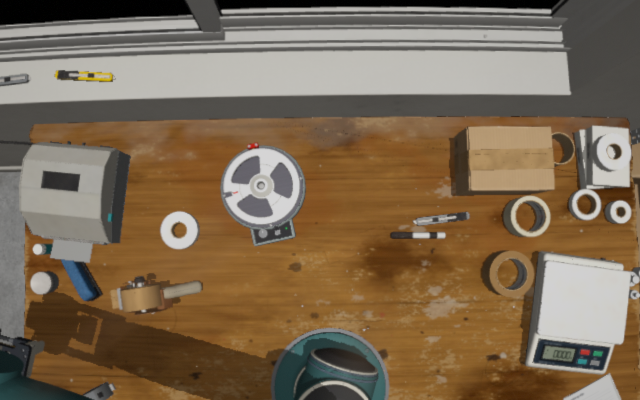

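View pics/scene0.png

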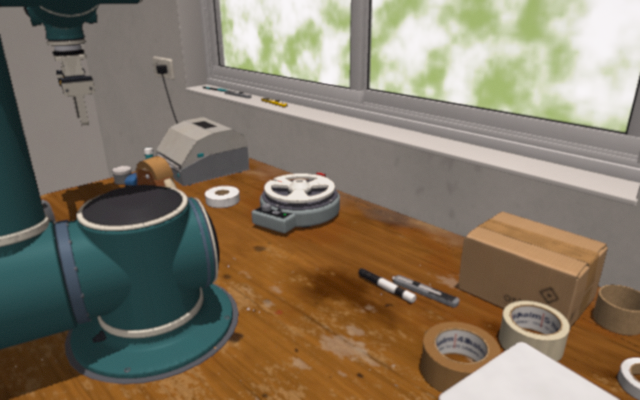

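The top view shows the platter centred near (262,186), the red block near (253,146), the notch and its dash near (228,193). The roll at (180,230) and the marker and knife near (430,225) are well clear. Next I'll build an orthographic view at disc height to get an accurate axis and angles.

```bash
cat >> h.py <<'E'
def ortho(c,cx,cy,z,half=.13,n=560):
    g=np.linspace(half,-half,n); m=np.zeros((n,n,2),np.float32)
    P=np.array(c['pose']); X,Y=np.meshgrid(cx+g,cy+g,indexing='ij') # rows: x down, cols: y right->decreasing
    q=(np.stack([X,Y,np.full_like(X,z)],-1).reshape(-1,3)-P[:3,3])@P[:3,:3]; q*=[1,-1,-1]
    uv=cv2.projectPoints(q,np.zeros(3),np.zeros(3),np.array(c['camera_matrix']),np.array(c['dist_coeffs']))[0].reshape(n,n,2).astype(np.float32)
    return cv2.remap(c['frame'],uv[...,0],uv[...,1],cv2.INTER_CUBIC)
E
python3 - <<'E'
from h import *
c=cap('top')
for q,z in(('platter',.074),('drive_head',.05)):
    for r in finder.outline_of('top',q)[:2]:
        m=r['pixels'].astype(np.uint8); 
        cn=max(cv2.findContours(m,0,1)[0],key=cv2.contourArea)[:,0,:]
        W=np.array([at(c,(p+.5)/[640,400],z)[:2] for p in cn])
        (x,y),rad=cv2.minEnclosingCircle((W*1000).astype(np.float32))
        A=np.c_[2*W,np.ones(len(W))]; s=np.linalg.lstsq(A,(W**2).sum(1),rcond=None)[0]
        print(q,r['score'],m.sum(),'fit',s[:2],np.sqrt(s[2]+s[0]**2+s[1]**2),'enc',x,y,rad)
o=ortho(c,.494,.157,.074)
cv2.imwrite('pics/o1.png',o[:,:,::-1])
E
```

```text
platter 0.58 2670 fit [0.49143448 0.15546296] 0.08790233956245516 enc 491.0223388671875 156.23074340820312 90.3264389038086
drive_head 0.56 6479 fit [0.4772762  0.15245816] 0.11014581466744282 enc 475.4820556640625 149.7607421875 127.06632232666016
```

View pics/o1.png

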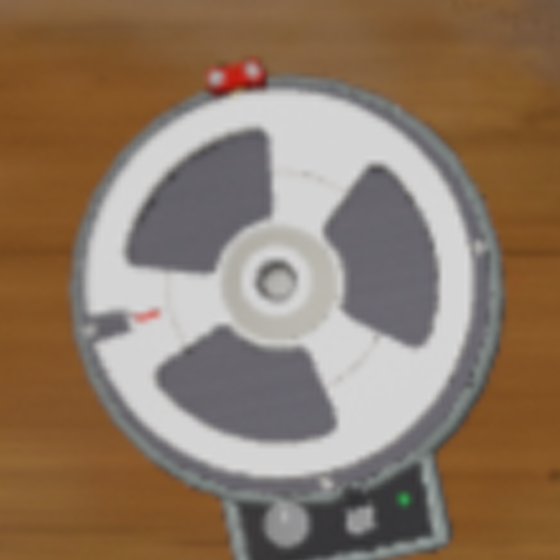

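The ortho view (0.464 mm/px) puts the disc centre at (278,281), the red block at (236,76) and the notch at (110,324). That gives an axis of about (0.493, 0.157), the pin at about 11.6° and the notch at about 104.5°, so the platter must turn about 93° clockwise. I'll use the right-hand window at (385,255) and push its clockwise edge, which is about 244.5°.

```bash
cat >> h.py <<'E'
from scipy.spatial.transform import Rotation as Ro
AX=np.array([.4932,.157])
def rel(p,yaw,s=None):
    s=s or ctrl.state(); R=Ro.from_euler('xyz',s['ee_rot'],degrees=True)
    T=Ro.from_euler('xyz',[180,0,yaw],degrees=True)
    return (R.inv().apply(np.array(p)-s['position'])/.06).round(2).tolist(),((R.inv()*T).as_rotvec(degrees=True)/8).round(2).tolist()
def fing(phi,z,off=.0075,r=.052):  # finger whose clockwise face lies on ray phi
    a=np.radians(phi); u=np.array([np.cos(a),np.sin(a)]); v=np.array([-u[1],u[0]])
    return [*(AX+r*u+off*v),z]
E
python3 - <<'E'
from h import *
for z in(.2,.11,.06): print(fing(262,z),rel(fing(262,z),172))
E
```

```text
[np.float64(0.49339000926563836), np.float64(0.10446226216823785), 0.2] ([-7.58, -7.62, 0.31], [-0.0, 0.0, -0.7])
[np.float64(0.49339000926563836), np.float64(0.10446226216823785), 0.11] ([-7.58, -7.62, 1.81], [-0.0, 0.0, -0.7])
[np.float64(0.49339000926563836), np.float64(0.10446226216823785), 0.06] ([-7.58, -7.62, 2.64], [-0.0, 0.0, -0.7])
```

>>> carry_out(
  increments=[
    {"translation": [-1,-1,0.0],"rot": [0,0,-0.1],"jaw": -1},
    {"translation": [-2,-2,0.1],"rot": [0,0,-0.2],"jaw": -1},
    {"translation": [-3,-3,0.1],"rot": [0,0,-0.3],"jaw": -1},
    {"translation": [-4,-4,0.2],"rot": [0,0,-0.4],"jaw": -1},
    {"translation": [-5,-5,0.2],"rot": [0,0,-0.5],"jaw": -1},
    {"translation": [-6,-6,0.3],"rot": [0,0,-0.6],"jaw": -1},
    {"translation": [-7,-7,0.3],"rot": [0,0,-0.7],"jaw": -1},
    {"translation": [-7.58,-7.62,0.3],"rot": [0,0,-0.7],"jaw": -1},
    {"translation": [-7.58,-7.62,0.3],"rot": [0,0,-0.7],"jaw": -1},
    {"translation": [-7.58,-7.62,0.3],"rot": [0,0,-0.7],"jaw": -1},
    {"translation": [-7.58,-7.62,0.3],"rot": [0,0,-0.7],"jaw": -1},
    {"translation": [-7.58,-7.62,0.3],"rot": [0,0,-0.7],"jaw": -1},
    {"translation": [-7.58,-7.62,1.0],"rot": [0,0,-0.7],"jaw": -1},
    {"translation": [-7.58,-7.62,1.8],"rot": [0,0,-0.7],"jaw": -1},
    {"translation": [-7.58,-7.62,1.8],"rot": [0,0,-0.7],"jaw": -1},
    {"translation": [-7.58,-7.62,1.8],"rot": [0,0,-0.7],"jaw": -1},
  ],
)

```text
time_s: 3.05
position: [0.4938, 0.1052, 0.1127]
ee_rot: [180.0, 0.1, 172.0]
ft_force: [0.8, -1.0, 1.2]
grip_width: 0.006
gripper_force: 0.0
```

```bash
python3 - <<'E'
from h import *
s=ctrl.state();print(s['position'],s['ee_rot'],s['grip_width'],s['time_s'],s['qpos'].round(1) if hasattr(s['qpos'],'round') else s['qpos'])
c=cap('scene'); u=proj(c,s['position']).astype(int); print(u)
k=c['frame'][u[1]-80:u[1]+60,u[0]-80:u[0]+90]
cv2.imwrite('pics/s2.png',cv2.resize(k,None,fx=4,fy=4,interpolation=2)[:,:,::-1])
print(fing(262,.06),rel(fing(262,.06),172))
E
```

```text
[0.49376832 0.10520491 0.11270217] [1.79969620e+02 9.20770119e-02 1.72017649e+02] 0.0055185856109750565 3.05 [  9.1 -12.3 110.7   0.   81.5 -72.9]
[313 176]
[np.float64(0.49339000926563836), np.float64(0.10446226216823785), 0.06] ([0.01, -0.01, 0.89], [0.01, 0.02, 0.0])
```

View pics/s2.png

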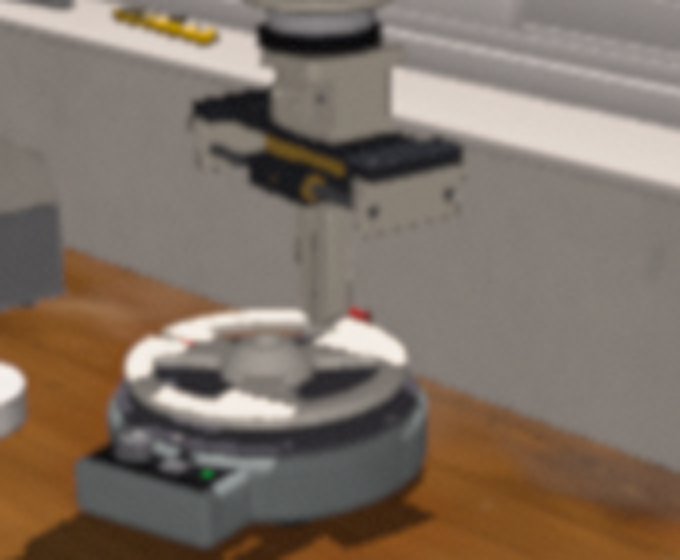

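The picture shows the shut fingers (tip near (320,320) in the crop) above the right-hand window, clear of the hub. Going down gently, first just below the disc's upper face.

>>> carry_out(
  increments=[
    {"translation": [0,0,0.25],"rot": [0,0,0],"jaw": -1},
    {"translation": [0,0,0.5],"rot": [0,0,0],"jaw": -1},
    {"translation": [0,0,0.6],"rot": [0,0,0],"jaw": -1},
    {"translation": [0,0,0.68],"rot": [0,0,0],"jaw": -1},
    {"translation": [0,0,0.68],"rot": [0,0,0],"jaw": -1},
  ],
)

```text
time_s: 3.72
position: [0.4933, 0.1045, 0.0696]
ee_rot: [-180.0, -0.0, 172.0]
ft_force: [-0.4, 0.7, -0.1]
grip_width: 0.001
gripper_force: 0.0
```

>>> carry_out(
  increments=[
    {"translation": [0,0,0.07],"rot": [0,0,0],"jaw": -1},
    {"translation": [0,0,0.15],"rot": [0,0,0],"jaw": -1},
    {"translation": [0,0,0.15],"rot": [0,0,0],"jaw": -1},
  ],
)

```text
time_s: 4.1
position: [0.4931, 0.1045, 0.0604]
ee_rot: [-180.0, -0.0, 172.0]
ft_force: [0.3, -0.7, -0.1]
grip_width: 0.007
gripper_force: 0.0
```

```bash
python3 - <<'E'
from h import *
s=ctrl.state();print(s['position'])
for i in range(1,20): print(262-5.2*i,rel(fing(262-5.2*i,.0605),172-5.2*i))
E
```

```text
[0.4930945  0.10449932 0.06039134]
256.8 ([0.07, -0.01, -0.0], [-0.0, -0.0, 0.65])
251.6 ([0.15, -0.01, -0.0], [-0.0, -0.0, 1.3])
246.4 ([0.23, -0.0, -0.0], [-0.0, -0.0, 1.95])
241.2 ([0.31, 0.01, -0.0], [-0.0, -0.0, 2.6])
236.0 ([0.39, 0.03, -0.0], [-0.0, -0.0, 3.25])
230.8 ([0.46, 0.06, -0.0], [-0.0, -0.0, 3.9])
225.6 ([0.53, 0.09, -0.0], [-0.0, -0.0, 4.55])
220.4 ([0.6, 0.14, -0.0], [-0.0, -0.0, 5.2])
215.2 ([0.67, 0.18, -0.0], [-0.0, -0.0, 5.85])
210.0 ([0.73, 0.23, -0.0], [-0.0, -0.0, 6.5])
204.8 ([0.78, 0.29, -0.0], [-0.0, -0.0, 7.15])
199.6 ([0.83, 0.35, -0.0], [-0.0, -0.0, 7.8])
194.39999999999998 ([0.87, 0.42, -0.0], [-0.0, -0.0, 8.45])
189.2 ([0.91, 0.49, -0.0], [-0.0, -0.0, 9.1])
184.0 ([0.94, 0.56, -0.0], [-0.0, -0.0, 9.75])
178.8 ([0.97, 0.64, -0.0], [-0.0, -0.0, 10.4])
173.6 ([0.98, 0.72, -0.0], [-0.0, -0.0, 11.05])
168.39999999999998 ([0.99, 0.8, -0.0], [-0.0, -0.0, 11.7])
163.2 ([1.0, 0.88, -0.0], [-0.0, -0.0, 12.35])
```

>>> carry_out(
  increments=[
    {"translation": [0.07,-0.01,0],"rot": [0,0,0.65],"jaw": -1},
    {"translation": [0.15,-0.01,0],"rot": [0,0,1.3],"jaw": -1},
    {"translation": [0.23,0,0],"rot": [0,0,1.95],"jaw": -1},
    {"translation": [0.31,0.01,0],"rot": [0,0,2.6],"jaw": -1},
    {"translation": [0.39,0.03,0],"rot": [0,0,3.25],"jaw": -1},
    {"translation": [0.46,0.06,0],"rot": [0,0,3.9],"jaw": -1},
    {"translation": [0.53,0.09,0],"rot": [0,0,4.55],"jaw": -1},
    {"translation": [0.6,0.14,0],"rot": [0,0,5.2],"jaw": -1},
    {"translation": [0.6,0.14,0],"rot": [0,0,5.2],"jaw": -1},
  ],
)

```text
time_s: 5.22
position: [0.4588, 0.118, 0.061]
ee_rot: [180.0, 0.0, 130.4]
ft_force: [0.3, -0.5, -0.5]
grip_width: 0.007
gripper_force: 0.0
```

```bash
python3 - <<'E'
from h import *
s=ctrl.state();print(s['position'],s['ee_rot'],s['ft_force'])
for p in np.arange(215,156,-5): print(p,rel(fing(p,.0605),p-90))
c=cap('top');cv2.imwrite('pics/o3.png',ortho(c,*AX,.074)[:,:,::-1])
E
```

```text
[0.45882524 0.11799602 0.06101737] [1.79982836e+02 9.31998692e-03 1.30418176e+02] [ 0.26683935 -0.54887084 -0.53011703]
215 ([0.08, -0.02, 0.01], [0.0, 0.0, 0.68])
210 ([0.16, -0.02, 0.01], [0.0, 0.0, 1.3])
205 ([0.23, -0.01, 0.01], [0.0, 0.0, 1.93])
200 ([0.31, 0.0, 0.01], [0.0, 0.0, 2.55])
195 ([0.38, 0.02, 0.01], [0.0, 0.0, 3.18])
190 ([0.45, 0.05, 0.01], [0.0, 0.0, 3.8])
185 ([0.52, 0.08, 0.01], [0.0, 0.0, 4.43])
180 ([0.59, 0.12, 0.01], [0.0, 0.0, 5.05])
175 ([0.65, 0.16, 0.01], [0.0, 0.0, 5.68])
170 ([0.71, 0.21, 0.01], [0.0, 0.0, 6.3])
165 ([0.77, 0.26, 0.01], [0.0, 0.0, 6.93])
160 ([0.82, 0.32, 0.01], [0.0, -0.0, 7.55])
```

View pics/o3.png

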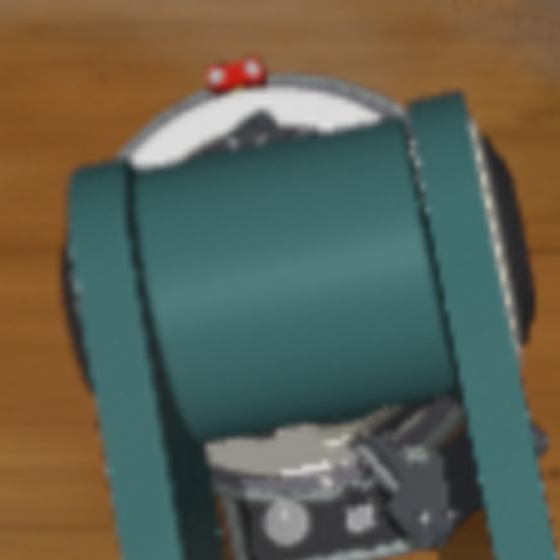

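The arm hides most of the platter, but the rim by the red block (236,76) stays visible. I'll continue to about 8° short.

>>> carry_out(
  increments=[
    {"translation": [0.08,-0.02,0],"rot": [0,0,0.65],"jaw": -1},
    {"translation": [0.16,-0.02,0],"rot": [0,0,1.3],"jaw": -1},
    {"translation": [0.23,-0.01,0],"rot": [0,0,1.9],"jaw": -1},
    {"translation": [0.31,0,0],"rot": [0,0,2.55],"jaw": -1},
    {"translation": [0.38,0.02,0],"rot": [0,0,3.2],"jaw": -1},
    {"translation": [0.45,0.05,0],"rot": [0,0,3.8],"jaw": -1},
    {"translation": [0.52,0.08,0],"rot": [0,0,4.4],"jaw": -1},
    {"translation": [0.59,0.12,0],"rot": [0,0,5.05],"jaw": -1},
    {"translation": [0.65,0.16,0],"rot": [0,0,5.7],"jaw": -1},
    {"translation": [0.71,0.21,0],"rot": [0,0,6.3],"jaw": -1},
    {"translation": [0.77,0.26,0],"rot": [0,0,6.9],"jaw": -1},
    {"translation": [0.82,0.32,0],"rot": [0,0,7.55],"jaw": -1},
    {"translation": [0.82,0.32,0],"rot": [0,0,7.55],"jaw": -1},
  ],
)

```text
time_s: 6.9
position: [0.4417, 0.1678, 0.0608]
ee_rot: [180.0, 0.0, 70.1]
ft_force: [0.3, 0.2, 0.2]
grip_width: 0.005
gripper_force: 0.2
```

```bash
python3 - <<'E'
from h import *
s=ctrl.state();print(s['position'],s['ee_rot'],s['ft_force'])
for p in (158,156,154,152,150): print(p,rel(fing(p,.0605),p-90))
c=cap('top');o=ortho(c,*AX,.074)
for r in finder.spot_point('top','notch')[:2]:
    w=at(c,r['point'],.07)[:2]-AX; print(r['score'],np.linalg.norm(w),np.degrees(np.arctan2(w[1],w[0])))
d=ortho(cap('scene'),*AX,.074)
cv2.imwrite('pics/o4.png',np.hstack([cv2.resize(o[40:260,80:400],None,fx=1.25,fy=1.25),cv2.resize(d[40:260,80:400],None,fx=1.25,fy=1.25)])[:,:,::-1])
E
```

```text
[0.44174565 0.16781025 0.06084788] [1.79999606e+02 5.13502093e-03 7.01113080e+01] [0.31647718 0.20612186 0.24084612]
158 ([0.03, -0.0, 0.01], [0.0, 0.0, 0.26])
156 ([0.06, -0.01, 0.01], [0.0, 0.0, 0.51])
154 ([0.09, -0.01, 0.01], [0.0, 0.0, 0.76])
152 ([0.12, -0.01, 0.01], [0.0, 0.0, 1.01])
150 ([0.15, -0.01, 0.01], [0.0, 0.0, 1.26])
0.63 0.08495730621786167 14.69092136914451
```

View pics/o4.png

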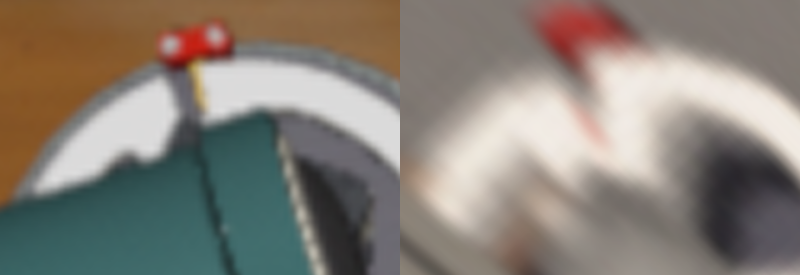

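The notch (crop columns about 170–205) is almost over the pin, which shows at about 197, so the platter is roughly 2–3° short. I'll measure it with a polar profile.

```bash
cat >> h.py <<'E'
def prof(c,z,rs,ts):
    P=np.array(c['pose']);t=np.radians(ts)
    R,T=np.meshgrid(rs,t,indexing='ij')
    q=(np.stack([AX[0]+R*np.cos(T),AX[1]+R*np.sin(T),np.full_like(R,z)],-1).reshape(-1,3)-P[:3,3])@P[:3,:3]*[1,-1,-1]
    uv=cv2.projectPoints(q,np.zeros(3),np.zeros(3),np.array(c['camera_matrix']),np.array(c['dist_coeffs']))[0].reshape(*R.shape,2).astype(np.float32)
    return cv2.remap(c['frame'],uv[...,0],uv[...,1],cv2.INTER_LINEAR)
E
python3 - <<'E'
from h import *
c=cap('top')
ts=np.arange(2,26,1)
for r in(.078,.082,.086):
    p=prof(c,.074,[r],ts)[0].astype(int); print(r); print(*[f'{t}:{a[0]},{a[1]},{a[2]}' for t,a in zip(ts,p)])
ts2=np.arange(2,22,1.)
p=prof(c,.066,[.079],ts2)[0].astype(int); print('pin',*[f'{t}:{a[0]-a[2]}' for t,a in zip(ts2,p)])
p=prof(c,.078,[.0985],ts2)[0].astype(int); print('blk',*[f'{t}:{a[0]-a[2]}' for t,a in zip(ts2,p)])
E
```

```text
0.078
2:218,218,218 3:218,218,218 4:218,218,218 5:218,218,218 6:218,218,218 7:218,218,218 8:218,218,218 9:218,217,217 10:215,213,212 11:210,206,199 12:202,192,172 13:191,175,141 14:176,154,107 15:146,131,103 16:117,109,106 17:110,105,109 18:107,105,112 19:120,117,123 20:138,136,139 21:167,166,167 22:192,192,192 23:210,209,210 24:217,217,217 25:218,218,218
0.082
2:218,218,218 3:218,218,218 4:218,218,218 5:219,218,218 6:218,218,218 7:218,218,218 8:219,218,218 9:218,217,217 10:217,216,214 11:213,208,202 12:207,198,182 13:195,176,133 14:169,147,102 15:130,115,95 16:112,104,100 17:103,100,107 18:106,104,111 19:116,114,120 20:144,143,147 21:174,174,175 22:203,203,203 23:215,214,214 24:219,218,218 25:219,218,218
0.086
2:211,210,210 3:211,210,210 4:210,209,209 5:209,207,208 6:209,207,208 7:210,208,208 8:211,209,209 9:211,210,210 10:212,210,208 11:213,208,201 12:207,196,170 13:196,177,131 14:161,142,103 15:130,115,92 16:106,99,100 17:102,98,104 18:103,99,107 19:110,106,113 20:130,127,132 21:165,163,164 22:192,190,191 23:210,209,209 24:211,210,211 25:212,212,213
pin 2.0:0 3.0:0 4.0:0 5.0:0 6.0:0 7.0:0 8.0:0 9.0:0 10.0:2 11.0:5 12.0:20 13.0:41 14.0:58 15.0:62 16.0:27 17.0:4 18.0:-2 19.0:-4 20.0:-2 21.0:0
blk 2.0:67 3.0:70 4.0:76 5.0:68 6.0:48 7.0:29 8.0:37 9.0:84 10.0:128 11.0:161 12.0:164 13.0:160 14.0:142 15.0:98 16.0:54 17.0:26 18.0:25 19.0:54 20.0:77 21.0:85
```

Notch centre is about 16.5° and the pin about 12.5°, so about 4° remains. Nudging on.

>>> carry_out(
  increments=[
    {"translation": [0.02,0,0],"rot": [0,0,0.2],"jaw": -1},
    {"translation": [0.04,-0.01,0],"rot": [0,0,0.35],"jaw": -1},
    {"translation": [0.06,-0.01,0],"rot": [0,0,0.5],"jaw": -1},
    {"translation": [0.06,-0.01,0],"rot": [0,0,0.5],"jaw": -1},
  ],
)

```text
time_s: 7.6
position: [0.4423, 0.1714, 0.0608]
ee_rot: [180.0, 0.0, 66.0]
ft_force: [0.9, -2.0, -0.2]
grip_width: 0.006
gripper_force: 0.9
```

```bash
python3 - <<'E'
from h import *
c=cap('top')
ts=np.arange(2,26,1)
for r in(.078,.082,.086):
    p=prof(c,.074,[r],ts)[0].astype(int); print(r,*[f'{t}:{a[0]},{a[2]}' for t,a in zip(ts,p)])
p=prof(c,.066,[.079],ts)[0].astype(int); print('pin',*[f'{t}:{a[0]-a[2]}' for t,a in zip(ts,p)])
E
```

```text
0.078 2:217,217 3:218,218 4:218,218 5:218,217 6:215,213 7:210,207 8:197,178 9:186,145 10:198,114 11:207,94 12:209,95 13:199,93 14:179,91 15:157,108 16:139,130 17:165,161 18:191,190 19:208,207 20:217,217 21:218,218 22:218,218 23:219,218 24:219,218 25:218,218
0.082 2:219,218 3:219,218 4:219,218 5:218,218 6:213,213 7:206,202 8:190,177 9:188,142 10:196,102 11:206,96 12:211,95 13:198,88 14:172,88 15:136,99 16:141,129 17:163,163 18:193,193 19:214,214 20:218,217 21:219,218 22:219,218 23:218,218 24:218,218 25:218,218
0.086 2:211,210 3:211,210 4:210,208 5:209,207 6:207,205 7:201,197 8:190,183 9:178,133 10:179,96 11:202,87 12:205,85 13:196,85 14:162,87 15:139,99 16:132,125 17:156,154 18:185,184 19:200,199 20:208,207 21:212,210 22:213,212 23:212,211 24:211,211 25:212,212
pin 2:0 3:0 4:0 5:0 6:1 7:3 8:9 9:30 10:62 11:104 12:114 13:115 14:95 15:72 16:29 17:4 18:1 19:0 20:1 21:1 22:0 23:1 24:1 25:1
```

The notch now spans about 8.3° to 17° (centre 12.6°) and the pin is at about 12.7°, so they are in line. Backing the finger off the edge, then lifting straight out.

>>> carry_out(
  increments=[
    {"translation": [-0.06,0,0],"rot": [0,0,0],"jaw": -1},
    {"translation": [-0.14,0,0],"rot": [0,0,0],"jaw": -1},
    {"translation": [-0.14,0,0],"rot": [0,0,0],"jaw": -1},
    {"translation": [-0.14,0,-0.3],"rot": [0,0,0],"jaw": -1},
    {"translation": [-0.14,0,-0.8],"rot": [0,0,0],"jaw": -1},
    {"translation": [-0.14,0,-0.8],"rot": [0,0,0],"jaw": -1},
  ],
)

```text
time_s: 8.4
position: [0.4401, 0.1642, 0.1123]
ee_rot: [179.8, -0.2, 66.0]
ft_force: [-0.3, -0.3, -0.9]
grip_width: 0.003
gripper_force: 0.0
```

```bash
python3 - <<'E'
from h import *
s=ctrl.state();print(s['position'],s['ee_rot'],s['ft_force'])
print(rel([.494,.1565,.095],66),rel([.494,.1565,.087],66))
c=cap('top')
ts=np.arange(2,26,1)
for r in(.078,.082,.086):
    p=prof(c,.074,[r],ts)[0].astype(int); print(r,*[f'{t}:{a[0]},{a[2]}' for t,a in zip(ts,p)])
E
```

```text
[0.44008864 0.16416863 0.11225606] [ 1.79808455e+02 -1.73005967e-01  6.59793545e+01] [-0.28816363 -0.28391907 -0.87618144]
([0.25, 0.87, 0.29], [0.02, -0.02, -0.0]) ([0.25, 0.87, 0.42], [0.02, -0.02, -0.0])
0.078 2:118,127 3:130,138 4:143,149 5:151,155 6:155,158 7:158,158 8:151,138 9:147,117 10:160,96 11:169,84 12:177,86 13:166,84 14:140,78 15:120,89 16:107,104 17:135,135 18:164,164 19:188,188 20:207,207 21:213,213 22:217,217 23:218,218 24:219,219 25:219,219
0.082 2:214,214 3:215,215 4:216,215 5:217,216 6:212,211 7:205,201 8:190,176 9:187,141 10:195,101 11:205,96 12:210,95 13:197,88 14:171,88 15:135,99 16:140,129 17:163,163 18:193,193 19:214,214 20:217,217 21:218,218 22:219,218 23:219,219 24:219,219 25:219,219
0.086 2:211,211 3:211,210 4:210,209 5:209,207 6:207,205 7:201,197 8:190,183 9:178,134 10:180,97 11:203,88 12:205,86 13:197,85 14:162,87 15:139,99 16:132,124 17:156,154 18:185,184 19:201,200 20:209,208 21:212,211 22:213,212 23:212,212 24:212,211 25:213,213
```

Platter unmoved. Now over the hub and down to near contact.

>>> carry_out(
  increments=[
    {"translation": [0.1,0.4,0],"rot": [0,0,0],"jaw": -1},
    {"translation": [0.25,0.87,0],"rot": [0,0,0],"jaw": -1},
    {"translation": [0.25,0.87,0],"rot": [0,0,0],"jaw": -1},
    {"translation": [0.25,0.87,0.25],"rot": [0,0,0],"jaw": -1},
    {"translation": [0.25,0.87,0.38],"rot": [0,0,0],"jaw": -1},
    {"translation": [0.25,0.87,0.43],"rot": [0,0,0],"jaw": -1},
    {"translation": [0.25,0.87,0.45],"rot": [0,0,0],"jaw": -1},
    {"translation": [0.25,0.87,0.45],"rot": [0,0,0],"jaw": -1},
  ],
)

```text
time_s: 9.45
position: [0.4917, 0.1562, 0.0815]
ee_rot: [-180.0, 0.0, 66.0]
ft_force: [-4.7, -0.8, 4.5]
grip_width: 0.004
gripper_force: 2.7
```

```bash
python3 - <<'E'
from h import *
s=ctrl.state();print(s['position'],s['ft_force'],s['torque'])
c=cap('scene'); u=proj(c,s['position']).astype(int); print(u)
k=c['frame'][u[1]-35:u[1]+35,u[0]-50:u[0]+50]
cv2.imwrite('pics/s5.png',cv2.resize(k,None,fx=7,fy=7,interpolation=2)[:,:,::-1])
E
```

```text
[0.49167518 0.15617674 0.08146546] [-4.74073524 -0.84368957  4.54612754] [-3.67027795e-01  8.15309333e-01 -4.92664329e-05]
[299 183]
```

View pics/s5.png

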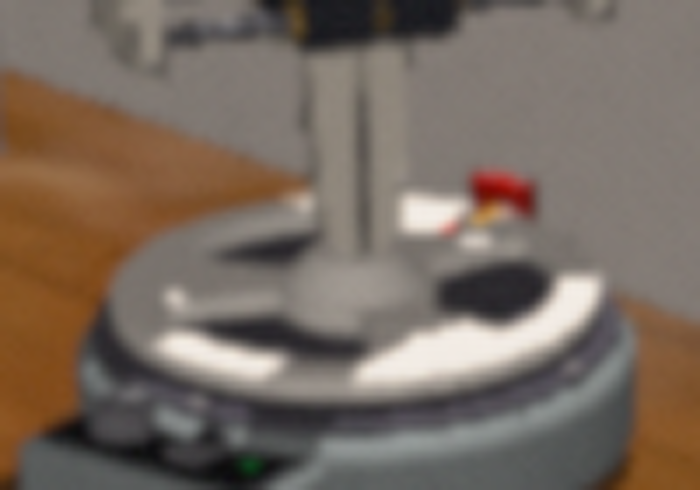

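The picture shows the tapered shut tips at (360,250), and the combined tip looks narrow enough to dip into the hub's 20 mm bore. The side force on the tool suggests the same. I'll lift clear, re-measure the axis, and press with the tips parted about 20 mm so they stand on the flat ring.

>>> carry_out(
  increments=[
    {"translation": [-0.02,-0.04,0],"rot": [0,0,0],"jaw": -1},
    {"translation": [-0.02,-0.04,-0.2],"rot": [0,0,0],"jaw": -1},
    {"translation": [-0.02,-0.04,-0.5],"rot": [0,0,0],"jaw": -1},
    {"translation": [-0.02,-0.04,-0.5],"rot": [0,0,0],"jaw": -0.55},
    {"translation": [-0.02,-0.04,-0.5],"rot": [0,0,0],"jaw": -0.55},
    {"translation": [-0.02,-0.04,-0.5],"rot": [0,0,0],"jaw": -0.55},
  ],
)

```text
time_s: 10.25
position: [0.4897, 0.156, 0.1113]
ee_rot: [-180.0, 0.0, 66.0]
ft_force: [0.5, 0.5, -0.3]
grip_width: 0.217
gripper_force: 0.0
```

```bash
python3 - <<'E'
from h import *
s=ctrl.state();print(s['position'],s['ee_rot'],s['grip_width'],s['ft_force'])
c=cap('top')
ts=np.arange(2,26,1)
for z in (.074,.069):
    p=prof(c,z,[.082],ts)[0].astype(int); print(z,*[f'{t}:{a[0]},{a[2]}' for t,a in zip(ts,p)])
for n in('top','scene'):
    c=cap(n)
    for r in finder.spot_point(n,'hub_top')[:1]: print(n,r['score'],at(c,r['point'],.087)[:2],at(c,r['point'],.082)[:2])
o=ortho(c,*AX,.074)
t=cap('top');k=t['frame'][130:250,200:330]
u=proj(c,[*AX,.08]).astype(int);k2=c['frame'][u[1]-35:u[1]+35,u[0]-45:u[0]+45]
cv2.imwrite('pics/s6.png',np.hstack([cv2.resize(k,(400,400),interpolation=2),cv2.resize(k2,(400,400),interpolation=2)])[:,:,::-1])
E
```

```text
[0.48972715 0.15599602 0.11132805] [-1.79966167e+02  2.70036245e-02  6.59758976e+01] 0.21680071636644288 [ 0.54901391  0.52832004 -0.32821565]
0.074 2:75,119 3:75,119 4:75,119 5:75,119 6:75,119 7:74,118 8:74,118 9:73,118 10:73,118 11:73,117 12:73,117 13:73,117 14:73,117 15:72,117 16:72,117 17:72,117 18:72,117 19:73,117 20:73,117 21:73,117 22:73,117 23:73,117 24:74,118 25:74,118
0.069 2:76,120 3:76,120 4:76,120 5:76,120 6:76,120 7:75,119 8:75,119 9:74,118 10:74,119 11:75,119 12:74,118 13:74,118 14:73,118 15:73,118 16:73,118 17:73,118 18:73,118 19:73,118 20:74,118 21:74,118 22:74,118 23:74,118 24:75,119 25:75,119
top 0.9 [0.49460231 0.15502825] [0.49518474 0.15557461]
scene 0.89 [0.48158261 0.1435333 ] [0.48995064 0.15292817]
```

View pics/s6.png

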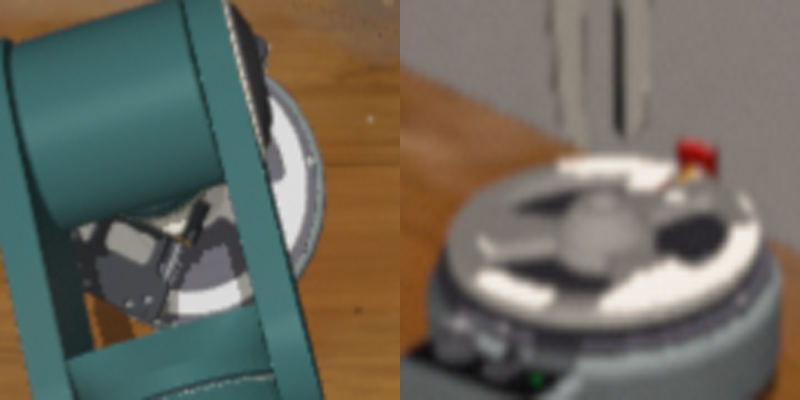

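The platter is now about 5 mm lower, with the pin at (690,170) in the notch, so the first press was working. I'll finish it with the parted tips centred on the hub.

>>> carry_out(
  increments=[
    {"translation": [0.03,0.06,0],"rot": [0,0,0],"jaw": -0.55},
    {"translation": [0.03,0.06,0.2],"rot": [0,0,0],"jaw": -0.55},
    {"translation": [0.03,0.06,0.4],"rot": [0,0,0],"jaw": -0.55},
    {"translation": [0.03,0.06,0.5],"rot": [0,0,0],"jaw": -0.55},
    {"translation": [0.03,0.06,0.53],"rot": [0,0,0],"jaw": -0.55},
    {"translation": [0.03,0.06,0.56],"rot": [0,0,0],"jaw": -0.55},
    {"translation": [0.03,0.06,0.56],"rot": [0,0,0],"jaw": -0.55},
  ],
)

```text
time_s: 11.42
position: [0.4937, 0.1562, 0.0782]
ee_rot: [-180.0, 0.0, 66.0]
ft_force: [-4.1, -0.3, 3.8]
grip_width: 0.226
gripper_force: 1.9
```

>>> carry_out(
  increments=[
    {"translation": [0,0,0.01],"rot": [0,0,0],"jaw": -0.55},
    {"translation": [0,0,0.02],"rot": [0,0,0],"jaw": -0.55},
    {"translation": [0,0,0.03],"rot": [0,0,0],"jaw": -0.55},
    {"translation": [0,0,0.03],"rot": [0,0,0],"jaw": -0.55},
  ],
)

```text
time_s: 11.92
position: [0.4938, 0.1563, 0.0771]
ee_rot: [-180.0, 0.0, 66.0]
ft_force: [-6.9, -1.7, 10.7]
grip_width: 0.225
gripper_force: 6.0
```

>>> carry_out(
  increments=[
    {"translation": [0,0,0.01],"rot": [0,0,0],"jaw": -0.55},
    {"translation": [0,0,0.01],"rot": [0,0,0],"jaw": -0.55},
    {"translation": [0,0,0.01],"rot": [0,0,0],"jaw": -0.55},
  ],
)

```text
time_s: 12.3
position: [0.4939, 0.1563, 0.077]
ee_rot: [-180.0, -0.0, 66.0]
ft_force: [-9.8, -2.4, 17.5]
grip_width: 0.225
gripper_force: 8.6
```

Hard stop reached at z = 0.077 with 17.5 N. Taking the hand straight up and away, then checking.

>>> carry_out(
  increments=[
    {"translation": [0,0,-0.05],"rot": [0,0,0],"jaw": -0.55},
    {"translation": [0,0,-0.5],"rot": [0,0,0],"jaw": -0.55},
    {"translation": [0,0,-1.3],"rot": [0,0,0],"jaw": -0.55},
    {"translation": [0,0,-2.2],"rot": [0,0,0],"jaw": -0.55},
    {"translation": [0.9,-0.5,-2.4],"rot": [0,0,0],"jaw": -0.55},
    {"translation": [1.8,-1,-2.4],"rot": [0,0,0],"jaw": -0.55},
    {"translation": [2.7,-1.5,-2.4],"rot": [0,0,0],"jaw": -0.55},
    {"translation": [3.6,-2,-2.4],"rot": [0,0,0],"jaw": -0.55},
    {"translation": [4,-2.2,-2.4],"rot": [0,0,0],"jaw": -0.55},
    {"translation": [4,-2.2,-2.4],"rot": [0,0,0],"jaw": -0.55},
  ],
)

```text
time_s: 13.55
position: [0.4708, 0.4302, 0.219]
ee_rot: [-180.0, 0.1, 66.1]
ft_force: [0.7, 0.0, 0.0]
grip_width: 0.224
gripper_force: 0.0
```

```bash
python3 - <<'E'
from h import *
s=ctrl.state();print(s['position'],s['ft_force'],s['time_s'])
t=cap('top');Z=dict(hub_top=.077,new_roll=0,marker=0,knife=0)
o=ortho(t,*AX,.064)
for n in('top','scene'):
    c=cap(n)
    for k,z in Z.items():
        for r in finder.spot_point(n,k)[:1]: print(n,k,round(r['score'],2),at(c,r['point'],z).round(4))
u=proj(c,[*AX,.07]).astype(int);k2=c['frame'][u[1]-35:u[1]+35,u[0]-45:u[0]+45]
cv2.imwrite('pics/f.png',np.hstack([cv2.resize(o,(400,400),interpolation=3),cv2.resize(k2,(400,400),interpolation=2)])[:,:,::-1])
E
```

```text
[0.47082098 0.43021446 0.21895485] [0.71862616 0.02105297 0.04167895] 13.55
top hub_top 0.95 [0.4856 0.1598 0.077 ]
top new_roll 0.59 [0.3983 0.3688 0.    ]
top marker 0.8 [ 0.3703 -0.2233  0.    ]
top knife 0.9 [ 0.4159 -0.2823  0.    ]
scene hub_top 0.65 [0.4962 0.1625 0.077 ]
scene new_roll 0.64 [0.3938 0.381  0.    ]
scene marker 0.89 [ 0.3759 -0.2172  0.    ]
scene knife 0.88 [ 0.4111 -0.2871  0.    ]
```

View pics/f.png

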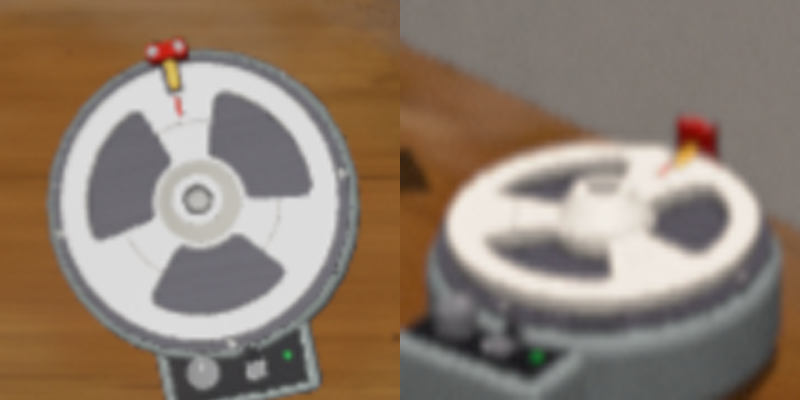

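The brass pin sits in the notch at (172,75), proud of the white disc. The spindle tip now nearly fills the bore at (198,200), and the loose items haven't moved. With the hard stop felt at exactly the seated height, I'm handing in.

```bash
python3 -c "
from cell import workorder; print(workorder.hand_in())"
```

```text
the job is handed in; nothing more can be done
None
```

The job is handed in: I turned the platter about 93° clockwise by a window edge and pressed it down to its hard stop at hub height 0.077 m with the pin in the notch. The hand was withdrawn after 13.6 s, and the roll, marker and knife were not touched.

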